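# Roll the socket kit into the packing bay and snap its lid on

## Robot

A 6-joint arm with a two-finger parallel gripper is mounted at the origin on the work surface. World frame = base frame: x ahead of the robot, y to its left, z up, the work surface at z = 0. Lengths are in mm, angles in rad, forces in N, time in s.
With the tool pointing down it reaches from about 350 to 775 mm from the base axis. Payload 7.3 kg.
Tool frame: the origin (TCP) lies on the centre line of the jaws, within the pads' length; the fingertips stand 8 mm ahead of it and the grasp point (between the pads) lies 11 mm behind it (arm.tip_extent is the distance from the TCP to the fingertips, in mm); z points along the fingers, y is the direction in which the jaws open and shut (so a half turn about z gives the same grasp; the last joint's range is limited). The gripper opens to 92 mm and grips with 3 to 60 N. Pads are 19 mm wide; open, the fingers measure 130 mm over their backs; the gripper's body (75 mm by 190 mm) begins 47 mm behind the grasp point.
Start: joints at [-1.388, 0.342, 1.524, -0, 1.275, -0.146], TCP at [169.549, -496.888, 234.741] pointing down, gripper open.
Joint ranges: [-2.53, 2.53], [-0.77, 2.02], [0.04, 2.7], [-1, 4.14], [0.28, 2.66], [-3.11, 3.11]. Speed limits (rad/s): [2.57, 2.57, 3.14, 3.14, 3.14, 3.14].

## Interface

Orientations are given as a rotation vector (axis times angle).
In Python, from station import status, eyes, job, arm gives the robot as it stands.
- The arm moves only by the tool move_arm, never from a script. Its argument "increments" is a list that holds one entry, the list of rows, each a list of 7 numbers: the opening, from 0 (shut) to 1 (fully open), then the shift along the tool's x, y, z in cm, then the turn, a rotation vector about the tool's x, y, z in rad. In form: [[[gripper, tx, ty, tz, rx, ry, rz], ...]]. A call has 1 to 10 rows; each row is the pose to reach, as a shift and turn from the pose commanded when the call began, along the tool's axes at that moment; what a row does not reach only later rows make up. A row lasts 1/10 s, in which the tool goes at most 50 mm and 8.59 degrees, less where a joint would pass 70% of its speed; a pose out of reach is approached as far as the arm can. A call with a gripper value outside its range is refused whole. The fingers move at their own pace and stop on an object; "squeeze" is the grip in N (left out, the last holds). Time passes only in rows, so rows that repeat a pose let the fingers close. It gives the time, the measured TCP pose, the force and the opening at its end, in the units of the state.
- status.read_state(): the state, without advancing time (a new reading comes with each control period).
- eyes.capture(name): name is "scene" or "top" or "wrist"; returns a dict with "img" (384x512x3 uint8, blue, green, red), "vertical_fov" (degrees; the focal length in pixels is half the picture's height over the tangent of half this angle, whatever the lens; pixels are square), "cx", "cy" (the principal point, pixels), "distortion" ([k1, k2, p1, p2, k3] as OpenCV has them; the pictures are not rectified), "xyz" and "orientation" of the camera in the world. Camera axes: x right, y down, z forward; pixel columns grow to the right and rows downward; lengths in mm; the calibration is good to about 2 mm. A picture is of the moment at which its call begins. There is no depth.
- job.hand_in(): hands the job in, once; it reports no verdict.
The state is a dict: "time_s": time; "q": joint angles; "joint_velocities": joint speeds; "tau": joint torques, N m; "position": TCP position; "tcp_rot": TCP orientation; "contact_force": force on the tool from outside, world axes, zero at the start; "wrist_torque": the same for the moment, N m; "width": finger opening in mm.
Only numpy, scipy, OpenCV 4.12 (cv2) and the standard library are available. Lean on these libraries where they do the work, as an engineer would, in place of code of your own. Each camera call takes 0.05 s, during which the arm holds its last target. There are 200 camera calls.

## Task

Leaving the other things on the bench alone, push the blue tote of sockets along the rollers, without lifting it, until it stands against the end stop of the yellow bay. Then take the white lid by its red grip, set it on the tote and press it straight down until both orange clips snap over it, and keep pressing. Finish while holding it so, with the hand still pushing firmly down on the fully closed lid.

Things in the scene. Friction and masses are not known exactly. Their poses are not given: they have to be found in the camera images.
- track: Fixed roller track, 294 mm long (x) by 114 mm wide; origin at the centre of its underside. Ten free steel rollers across it, tops 40 mm above the bench; side guides 102 mm apart inside, tops 52 mm up. Open end at -x (robot side). The +x end is the bay: yellow guides and a yellow end stop, 75 mm tall, inner face at x = +135 mm; it may lie left or right of the mat.
- bay (a point): point in the bay where the tote's origin is when the tote stands against the end stop (track x = +75 mm, 40 mm above the bench)
- tote: Blue open tote on the rollers, 120 mm (x, along the track) by 96 by 60 mm tall, walls 4 mm, 0.4 to 0.8 kg with two loose sockets inside; origin at the centre of its underside. Rolls with about 1 N drag. In the middle of each long side (+y, -y) stands an orange spring clip, 36 mm wide, its rounded nose reaching 75 mm above the tote's underside and over the lid's edge.
- lid: White lid, 0.12 to 0.2 kg, right way up on the mat, turned up to 0.8 rad either way; origin at the centre of its underside. From there up: plug 104 (x) by 80 mm, 14 mm deep, for the tote's 112 by 88 mm mouth; plate 120 (x) by 100 mm, 14 to 20 mm up; red grip bar 16 mm thick (x), 60 mm long (y), 20 to 46 mm up. Fits either way round, long side along long side.
- closed (a point): point fixed to the tote, 46 mm above its origin: where the lid's origin is when closed, plate on the rim. The clips first touch the lid about 12 mm higher; pushing past them takes some 10 to 18 N, then the push drops suddenly within the last 7 mm and the clips close over its edges
- mat: Thin blue mat, fixed, 170 by 150 mm, 3 mm thick, on which the lid lies; origin at the centre of its underside
- clip_left (a joint): tilt of the orange clip on the tote's +y side: 0 when upright (closed), about 0.06 when spread by the lid, springs back
- clip_right (a joint): the same for the clip on the -y side
- screwdriver: screwdriver with red handle, 190 mm long, lying on the bench between the two work places; a bystander
- fitting: small brass fitting standing on the bench, 28 mm wide, 30 mm tall; origin at its underside; a bystander
- glue: white glue bottle with red cap, 48 mm wide, 120 mm tall; origin at its underside; a bystander
- wrench: wrench, 180 mm long, lying on the bench; a bystander
- tape: yellow tape roll lying flat, 90 mm wide, 24 mm tall; a bystander
There are look-alikes about, which are no part of the job. What is shaped like the lid but pink or purple is not meant.

How it is judged:
By the outcome, as a careful person would: the job done as asked, in the order asked, and still so for the second after the job is handed in, while the arm keeps its last pose, push and grip.
It also fails if it takes over 59 s, if anything falls off the work surface, if the arm or the gripper's body presses on something with over 40 N, if the wrist force passes 120 N, or if a joint passes its speed limit or range.

## Working session

There is one attempt and no reset: what is moved stays moved. The work goes in short steps, Python scripts to look and compute and a tool call to move; the robot and the scene stay as the last step left them, time stands still between calls to the robot, and variables do not carry over. Pictures are saved under pics/ and viewed, about 8 in all and at most 12, crops included, and the job is handed in when it is done.

Besides the shell and the picture viewer there is one more tool, called after "Request:" in YAML: its name, and indented under it one key for each argument. move_arm: Moves the arm, as the interface text tells. Its arguments: {"type":"object","properties":{"increments":{"type":"array","items":{"type":"array","items":{"type":"array","items":{"type":"number"}}}},"squeeze":{"type":"number"}},"required":["increments"]}

```bash
mkdir -p pics; ls; cat > h.py <<'E'
import numpy as np, cv2, json
from scipy.spatial.transform import Rotation as R
from station import status, eyes, job, arm
def snap(name, fn):
    d=eyes.capture(name); cv2.imwrite(f'pics/{fn}.png',d['img'])
    m={k:(np.array(v).tolist()) for k,v in d.items() if k!='img'}
    json.dump(m,open(f'pics/{fn}.json','w')); return d
def K(m):
    f=192/np.tan(np.radians(m['vertical_fov'])/2)
    return np.array([[f,0,m['cx']],[0,f,m['cy']],[0,0,1.]])
def rot(m):
    o=np.array(m['orientation']); return R.from_rotvec(o).as_matrix() if o.shape==(3,) else o
def pix2w(fn,px,z):
    m=json.load(open(f'pics/{fn}.json'))
    u=cv2.undistortPoints(np.array(px,float).reshape(-1,1,2),K(m),np.array(m['distortion'])).reshape(-1,2)
    r=np.c_[u,np.ones(len(u))]@rot(m).T; c=np.array(m['xyz'])
    return c+r*((z-c[2])/r[:,2])[:,None]
def w2pix(fn,P):
    m=json.load(open(f'pics/{fn}.json')); M=rot(m)
    p,_=cv2.projectPoints(np.array(P,float).reshape(-1,1,3),R.from_matrix(M.T).as_rotvec(),-M.T@np.array(m['xyz']),K(m),np.array(m['distortion']))
    return p.reshape(-1,2)
E
python3 - <<'E'
from h import *
for n in('top','scene'):
    d=snap(n,n+'0'); print(n,d['xyz'],d['orientation'],d['vertical_fov'],d['distortion'])
a=cv2.imread('pics/top0.png');cv2.imwrite('pics/top0b.png',cv2.resize(a,(800,600),interpolation=cv2.INTER_CUBIC))
print(status.read_state())
E
```

```text
pics
top [ 138.43737081   -9.29070263 1683.38362895] [-2.11464937  2.12099947 -0.20726515] 43.50716182791114 [0.05973033 0.         0.         0.         0.        ]
scene [1319.6470242  -431.28391954  722.95651159] [-1.88623483 -1.19618899  0.63808185] 53.6416032614765 [-0.03039302  0.          0.          0.          0.        ]
{'time_s': 0.1, 'q': array([-1.38798804e+00,  3.42654778e-01,  1.52493200e+00,  3.86100534e-05,
        1.27541129e+00, -1.45988436e-01]), 'joint_velocities': array([ 0.00101041, -0.00189169, -0.00250371,  0.00147023, -0.00011385,
       -0.00040615]), 'tau': array([ 2.37797256e-03, -4.32004416e+01, -2.44693369e+01,  7.18953554e-02,
        5.25925972e-02, -4.45654632e-05]), 'position': array([ 169.49661278, -496.50674247,  234.10989206]), 'tcp_rot': array([-3.09785055e+00, -5.13901864e-01, -1.73520906e-05]), 'contact_force': array([ 0.00370928,  0.51678015, -0.35590215]), 'wrist_torque': array([ 0.00207072,  0.00995023, -0.01563817]), 'width': 91.86095888584033}
```

View pics/top0b.png

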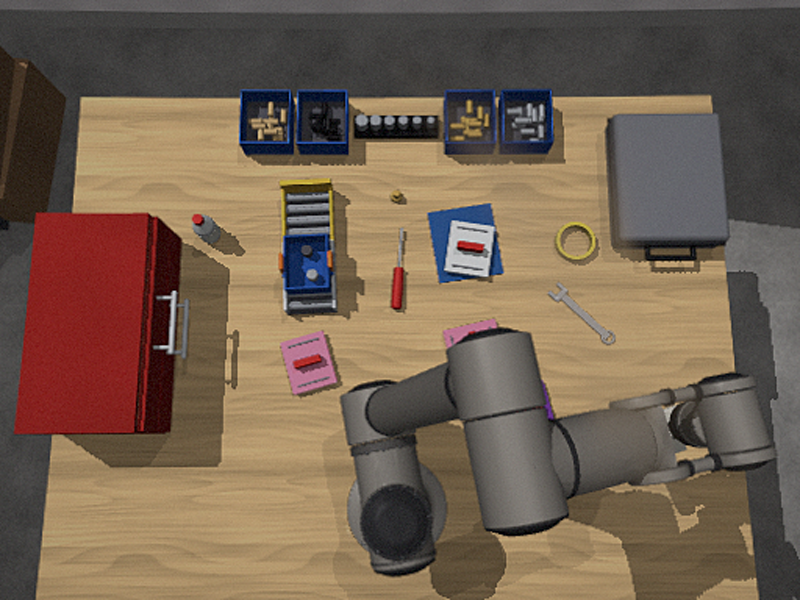

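View pics/scene0.png

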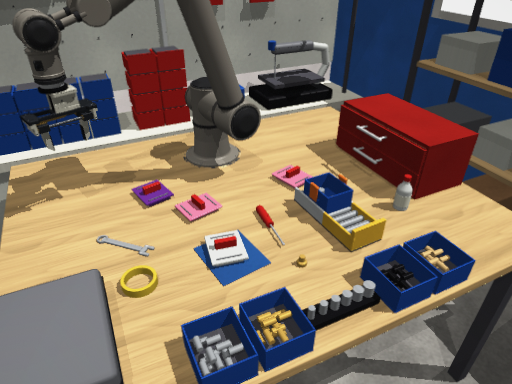

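The top view (800x600 scale) shows these candidates:
- **Lid:** white at (470,248) on the blue mat. The pink ones at (309,362) and (475,335) and the purple one near (548,400) are look-alikes.
- **Tote:** blue with orange clips at (307,262) on the rollers. The blue bins at (265,122), (322,122), (470,122) and (526,122) are not it.

I choose the white lid and the tote on the rollers, and check both in one crop.

```bash
python3 - <<'E'
from h import *
a=cv2.imread('pics/top0.png')[108:208,170:330];cv2.imwrite('pics/c1.png',cv2.resize(a,(800,500),interpolation=cv2.INTER_CUBIC))
E
```

```text
(no output)
```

View pics/c1.png

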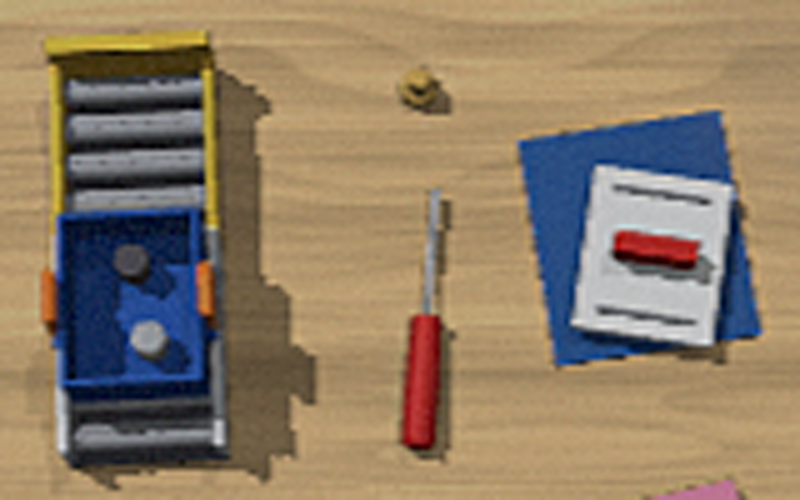

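The crop shows the white lid, corners (596,165), (735,183), (714,346), (573,327), with its red grip at (656,249). The blue tote's rim corners are (58,213), (200,208), (208,388), (64,393), with orange clips at (49,300) and (206,290). The yellow stop is at (46..209,45).

```bash
python3 - <<'E'
from h import *
def f(p,z): return pix2w('top0',np.array(p)/5+[170-.4,108-.4],z)
np.set_printoptions(precision=1,suppress=True)
L=f([(596,165),(735,183),(714,346),(573,327)],23);print('lid',L[:,:2].tolist(),L.mean(0))
d1=(L[0]+L[1]-L[2]-L[3]);print('lid yaw',np.arctan2(d1[1],d1[0]),np.linalg.norm(d1)/2)
print('grip',f([(615,240),(698,252),(656,249)],49))
T=f([(58,213),(200,208),(208,386),(64,393)],100);print('tote',T,T.mean(0))
d1=(T[0]+T[1]-T[2]-T[3]);print('yaw',np.arctan2(d1[1],d1[0]),np.linalg.norm(d1)/2)
print('clips',f([(49,300),(206,290)],110))
Y=f([(46,42),(209,33)],75);B=f([(60,455),(226,445)],45)
print('stop top back',Y,'open end',B)
c=Y.mean(0)-B.mean(0);print('track yaw',np.arctan2(c[1],c[0]))
print('screw',f([(433,190),(420,445)],10),'fitting',f([(418,88)],20), 'mat',f([(520,143),(720,112),(762,333),(557,366)],3))
E
```

```text
lid [[636.1138769824045, -126.25903830374412], [622.3129680901866, -225.35288350194602], [503.07563202989536, -207.384895125898], [517.1696277526526, -108.13253075773595]] [ 569.7 -166.8   23. ]
lid yaw -0.15039760049628506 120.45048796823679
grip [[ 573.7 -136.9   49. ]
 [ 564.8 -194.8   49. ]
 [ 567.  -165.5   49. ]]
tote [[580.1 245.7 100. ]
 [583.5 149.3 100. ]
 [459.8 142.  100. ]
 [455.3 238.4 100. ]] [519.7 193.9 100. ]
yaw 0.05873240954123374 124.5021565106944
clips [[517.  248.5 110. ]
 [523.6 143.4 110. ]]
stop top back [[711.  261.3  75. ]
 [717.5 147.4  75. ]] open end [[422.7 248.6  45. ]
 [429.3 134.2  45. ]]
track yaw 0.044827138791815664
screw [[621.7  -9.4  10. ]
 [435.    0.3  10. ]] fitting [[695.2   1.2  20. ]] mat [[ 658.9  -72.7    3. ]
 [ 681.8 -218.4    3. ]
 [ 516.9 -244.3    3. ]
 [ 493.2  -97.5    3. ]]
```

```bash
cat >> h.py <<'E'
def go(pos,yaw,cur=None):
    """shift in tool cm and turn to reach pos (mm), tool down, tool x at world yaw"""
    s=status.read_state(); p,M=(s['position'],R.from_rotvec(s['tcp_rot'])) if cur is None else (np.array(cur[0]),tgt(cur[1]))
    print('t',round(s['time_s'],2),'shift cm',np.round(M.inv().apply(np.array(pos)-p)/10,2),'turn',np.round((M.inv()*tgt(yaw)).as_rotvec(),3))
def tgt(yaw): return R.from_matrix(np.c_[[np.cos(yaw),np.sin(yaw),0],[np.sin(yaw),-np.cos(yaw),0],[0,0,-1]])
E
python3 - <<'E'
from h import *
go([450,-120,235],.055)
print(R.from_rotvec([-3.09785,-.5139,0]).as_matrix())
go([430,189,200],.055,([450,-120,235],.055))
E
```

```text
t 0.1 shift cm [ 38.71 -26.58  -0.04] turn [-0.001 -0.     0.274]
[[ 9.46435595e-01  3.22892569e-01 -2.30209973e-04]
 [ 3.22892569e-01 -9.46434606e-01  1.38773295e-03]
 [ 2.30209973e-04 -1.38773295e-03 -9.99999011e-01]]
t 0.1 shift cm [ -0.3  -30.96   3.5 ] turn [0. 0. 0.]
```

Request:
move_arm:
  increments:
    - [[0,38.7,-26.6,0,0,0,0.274],[0,38.7,-26.6,0,0,0,0.274],[0,38.7,-26.6,0,0,0,0.274],[0,38.7,-26.6,0,0,0,0.274],[0,38.7,-26.6,0,0,0,0.274],[0,38.7,-26.6,0,0,0,0.274],[0,38.7,-26.6,0,0,0,0.274],[0,38.7,-26.6,0,0,0,0.274],[0,38.7,-26.6,0,0,0,0.274],[0,38.7,-26.6,0,0,0,0.274]]
  squeeze: 40

```text
time_s: 1.1
position: [451.4, -116.8, 234.5]
tcp_rot: [-3.139, -0.091, -0.0]
contact_force: [-0.6, -2.2, 0.9]
width: 16.4
```

```bash
python3 - <<'E'
from h import *
print(status.read_state()['position'],status.read_state()['width']);go([432,189,170],.055)
E
```

```text
[ 451.39282611 -116.79945513  234.48684157] 16.373216033191174
t 1.1 shift cm [ -0.16 -30.64   6.48] turn [-0.001 -0.     0.003]
```

Request:
move_arm:
  increments:
    - [[0,-0.2,-30.6,6.5,0,0,0],[0,-0.2,-30.6,6.5,0,0,0],[0,-0.2,-30.6,6.5,0,0,0],[0,-0.2,-30.6,6.5,0,0,0],[0,-0.2,-30.6,6.5,0,0,0],[0,-0.2,-30.6,6.5,0,0,0],[0,-0.2,-30.6,6.5,0,0,0],[0,-0.2,-30.6,6.5,0,0,0]]

```text
time_s: 1.9
position: [430.3, 186.8, 168.9]
tcp_rot: [3.14, 0.092, -0.003]
contact_force: [-0.2, -1.3, 0.0]
width: 0.3
```

```bash
python3 - <<'E'
from h import *
s=status.read_state();print(s['position'],s['width'],s['contact_force']);go([432,189,72],.055)
snap('scene','scene1'); d=snap('wrist','w1')
a=cv2.imread('pics/scene1.png')[130:270,250:420]
b=cv2.resize(cv2.imread('pics/w1.png'),(400,300))
cv2.imwrite('pics/c2.png',np.hstack([b,cv2.resize(a,(364,300),interpolation=cv2.INTER_CUBIC)]))
E
```

```text
[430.34128029 186.75993907 168.94142609] 0.2887682232665817 [-0.1789659  -1.33978341  0.03570033]
t 1.9 shift cm [ 0.19 -0.22  9.69] turn [0.    0.002 0.004]
```

View pics/c2.png

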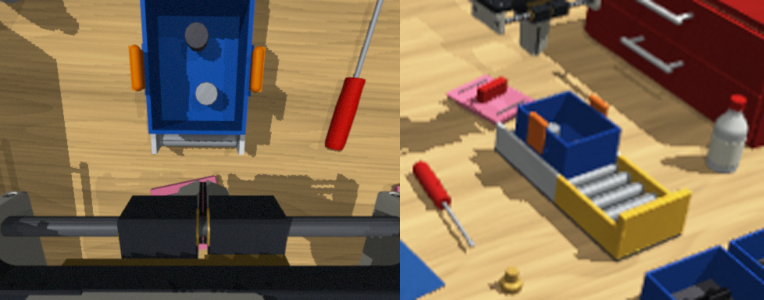

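The wrist half shows the fingers at column 203, behind the tote (columns 145–248) and centred on it, clear of its rear rim at row 133. I'll descend and push.

Request:
move_arm:
  increments:
    - [[0,0,-0.2,5,0,0,0],[0,0,-0.2,9.7,0,0,0],[0,0,-0.2,9.7,0,0,0],[0,0.5,-0.2,9.7,0,0,0],[0,1,-0.2,9.7,0,0,0],[0,1.5,-0.2,9.7,0,0,0],[0,2,-0.2,9.7,0,0,0],[0,2.5,-0.2,9.7,0,0,0],[0,3,-0.2,9.7,0,0,0]]

```text
time_s: 2.9
position: [461.4, 189.0, 73.1]
tcp_rot: [-3.14, -0.086, -0.001]
contact_force: [-2.5, 0.6, -0.8]
width: 0.5
```

Request:
move_arm:
  increments:
    - [[0,0.6,0,0,0,0,0],[0,1.3,0,0,0,0,0],[0,2.1,0,0,0,0,0],[0,2.9,0,0,0,0,0],[0,3.7,0,0,0,0,0],[0,4.5,0,0,0,0,0],[0,5.3,0,0,0,0,0],[0,6.1,0,0,0,0,0],[0,6.9,0,0,0,0,0],[0,7.5,0,0,0,0,0]]

```text
time_s: 3.9
position: [536.7, 193.0, 72.6]
tcp_rot: [3.14, 0.086, 0.0]
contact_force: [-1.3, -1.4, 0.2]
width: 0.5
```

Request:
move_arm:
  increments:
    - [[0,0.5,0,0,0,0,0],[0,1,0,0,0,0,0],[0,1.5,0,0,0,0,0],[0,2,0,0,0,0,0],[0,2.3,0,0,0,0,0],[0,2.6,0,0,0,0,0],[0,2.9,0,0,0,0,0]]

```text
time_s: 4.6
position: [565.0, 194.6, 72.7]
tcp_rot: [3.14, 0.086, -0.0]
contact_force: [-1.3, -0.8, 1.3]
width: 0.2
```

Request:
move_arm:
  increments:
    - [[0,0.2,0,0,0,0,0],[0,0.4,0,0,0,0,0],[0,0.6,0,0,0,0,0],[0,0.8,0,0,0,0,0],[0,0.8,0,0,0,0,0]]

```text
time_s: 5.1
position: [573.4, 195.2, 72.8]
tcp_rot: [-3.14, -0.086, -0.001]
contact_force: [0.1, 0.1, 0.6]
width: 0.5
```

Request:
move_arm:
  increments:
    - [[0,0.2,0,0,0,0,0],[0,0.3,0,0,0,0,0],[0,0.4,0,0,0,0,0],[0,0.4,0,0,0,0,0]]

```text
time_s: 5.5
position: [574.9, 195.3, 72.6]
tcp_rot: [3.14, 0.086, -0.007]
contact_force: [-7.8, -1.2, 5.0]
width: 0.3
```

```bash
python3 - <<'E'
from h import *
for i in range(3):
    s=status.read_state();print(s['position'],s['contact_force'],s['tau'][:3])
snap('scene','scene2'); d=snap('wrist','w2')
a=cv2.imread('pics/scene2.png')[130:270,250:420]
b=cv2.resize(cv2.imread('pics/w2.png'),(400,300))
cv2.imwrite('pics/c3.png',np.hstack([b,cv2.resize(a,(364,300),interpolation=cv2.INTER_CUBIC)]))
E
```

```text
[574.92782338 195.25368287  72.58300465] [-7.81028443 -1.2250443   5.03343445] [ -1.17409654 -52.45379806 -23.59387636]
[574.92782338 195.25368287  72.58300465] [-7.81028443 -1.2250443   5.03343445] [ -1.17409654 -52.45379806 -23.59387636]
[574.92782338 195.25368287  72.58300465] [-7.81028443 -1.2250443   5.03343445] [ -1.17409654 -52.45379806 -23.59387636]
```

View pics/c3.png

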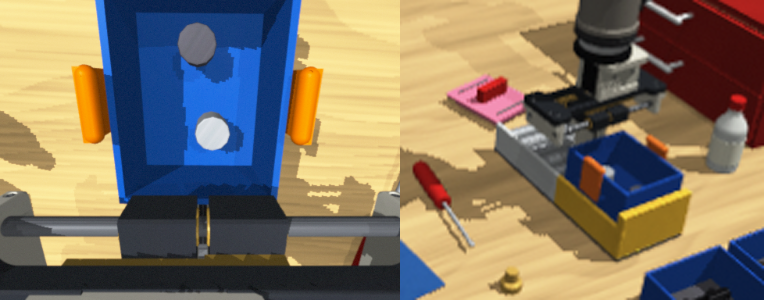

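The scene half shows the tote against the yellow stop, and contact stopped at about 8 N. I'll back off and head to the lid.

Request:
move_arm:
  increments:
    - [[0,-0.3,0,0,0,0,0],[0,-1,0,0,0,0,0],[0,-3,0,0,0,0,0],[0,-5,0,0,0,0,0],[0,-5,0,-5,0,0,0],[0,-5,0,-10,0,0,0],[0,-5,0,-14,0,0,0],[0,-5,0,-14,0,0,0]]

```text
time_s: 6.4
position: [529.7, 193.2, 219.2]
tcp_rot: [-3.138, -0.086, -0.02]
contact_force: [0.3, 0.2, -0.4]
width: 0.6
```

```bash
python3 - <<'E'
from h import *
go([545,-170,200],1.42)
snap('top','top1')
E
```

```text
t 6.4 shift cm [-0.5  36.36  1.84] turn [ 0.007 -0.012 -1.365]
```

Request:
move_arm:
  increments:
    - [[1,-0.5,36.4,1.2,0,0,-1.365],[1,-0.5,36.4,1.2,0,0,-1.365],[1,-0.5,36.4,1.2,0,0,-1.365],[1,-0.5,36.4,1.2,0,0,-1.365],[1,-0.5,36.4,1.2,0,0,-1.365],[1,-0.5,36.4,1.2,0,0,-1.365],[1,-0.5,36.4,1.2,0,0,-1.365],[1,-0.5,36.4,1.2,0,0,-1.365],[1,-0.5,36.4,1.2,0,0,-1.365],[1,-0.5,36.4,1.2,0,0,-1.365]]

```text
time_s: 7.45
position: [540.8, -172.7, 198.6]
tcp_rot: [-2.378, -2.049, 0.002]
contact_force: [-0.4, 0.4, 0.7]
width: 75.5
```

Request:
move_arm:
  increments:
    - [[1,0,0,0,0,0,0],[1,0,0,0,0,0,0],[1,0,0,0,0,0,0]]

```text
time_s: 7.75
position: [541.7, -170.8, 200.2]
tcp_rot: [-2.384, -2.045, 0.001]
contact_force: [0.1, -0.4, -0.5]
width: 91.5
```

```bash
python3 - <<'E'
from h import *
go([545,-170,200],1.42)
d=snap('wrist','w3')
a=cv2.resize(d['img'],(500,375),interpolation=cv2.INTER_CUBIC)
t=snap('top','top2')['img'][108:208,180:260]
cv2.imwrite('pics/c4.png',np.hstack([a,cv2.resize(t,(300,375),interpolation=cv2.INTER_CUBIC)]))
E
```

```text
t 7.75 shift cm [0.13 0.31 0.02] turn [-0.001 -0.    -0.002]
```

View pics/c4.png

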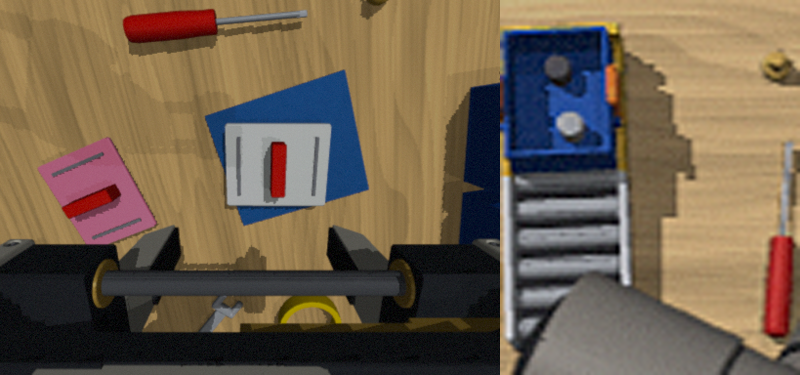

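The wrist half (500x375 scale) shows the white lid, corners (226,124), (330,124), (325,206), (227,206), with the grip at (271–285, 142–197). The top half shows the tote up against the stop.

```bash
python3 - <<'E'
from h import *
np.set_printoptions(precision=1,suppress=True)
f=lambda p,z: pix2w('w3',(np.array(p)+.5)*1.024-.5,z)
L=f([(226,124),(330,124),(325,206),(227,206)],23);print(L,L.mean(0))
d=L[1]+L[2]-L[0]-L[3];print(np.arctan2(d[1],d[0]),np.linalg.norm(d)/2)
d=L[0]+L[1]-L[2]-L[3];print('short',np.arctan2(d[1],d[0])-np.pi/2,np.linalg.norm(d)/2)
G=f([(271.5,142),(285.5,142),(285.5,190),(271.5,190)],49);print('grip',G,G.mean(0))
g=lambda p,z: pix2w('top2',(np.array(p)+.5)/3.75-.5+[180,108],z)
T=g([(3,30),(107,27),(113,168),(10,173)],100);print(T,T.mean(0))
E
```

```text
[[ 519.5 -109.9   23. ]
 [ 635.7 -127.7   23. ]
 [ 622.6 -226.    23. ]
 [ 502.7 -207.6   23. ]] [ 570.1 -167.8   23. ]
-0.15244991918167988 119.42274251713218
short -0.1512347714607969 99.14198190706347
grip [[ 566.6 -133.8   49. ]
 [ 581.3 -136.1   49. ]
 [ 575.  -189.2   49. ]
 [ 559.5 -186.9   49. ]] [ 570.6 -161.5   49. ]
[[703.4 251.5 100. ]
 [706.2 156.1 100. ]
 [572.1 148.6 100. ]
 [567.6 241.7 100. ]] [637.3 199.5 100. ]
```

```bash
python3 - <<'E'
from h import *
go([570.2,-167.3,70],1.4195);go([570.2,-167.3,34],1.4195)
E
```

```text
t 7.85 shift cm [ 0.78  2.75 13.05] turn [-0.  0. -0.]
t 7.85 shift cm [ 0.78  2.75 16.65] turn [-0.  0. -0.]
```

Request:
move_arm:
  increments:
    - [[1,0.8,2.75,4,0,0,0],[1,0.8,2.75,8,0,0,0],[1,0.8,2.75,12,0,0,0],[1,0.8,2.75,14,0,0,0],[1,0.8,2.75,15,0,0,0],[1,0.8,2.75,15,0,0,0],[1,0.8,2.75,15,0,0,0]]

```text
time_s: 8.55
position: [571.1, -167.7, 51.9]
tcp_rot: [2.381, 2.046, 0.001]
contact_force: [1.0, -0.5, -0.7]
width: 92.0
```

```bash
python3 - <<'E'
from h import *
go([570.2,-167.3,34],1.4195)
d=snap('wrist','w4')
cv2.imwrite('pics/c5.png',d['img'])
E
```

```text
t 8.55 shift cm [ 0.03 -0.1   1.79] turn [0.002 0.001 0.   ]
```

View pics/c5.png

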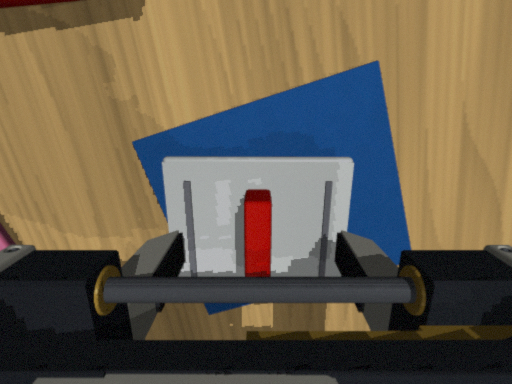

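The grip (column 258) sits midway between the jaws (182/337), with the lid square to them. I'll descend and close.

Request:
move_arm:
  increments:
    - [[1,0,0,1,0,0,0],[1,0,0,1.8,0,0,0],[1,0,0,1.8,0,0,0],[0,0,0,1.8,0,0,0],[0,0,0,1.8,0,0,0],[0,0,0,1.8,0,0,0],[0,0,0,1.8,0,0,0],[0,0,0,1.8,0,0,0],[0,0,0,1.8,0,0,0],[0,0,0,1.8,0,0,0]]
  squeeze: 55

```text
time_s: 9.6
position: [570.3, -167.4, 32.8]
tcp_rot: [2.383, 2.047, 0.0]
contact_force: [0.3, 0.2, -0.4]
width: 40.5
```

Request:
move_arm:
  increments:
    - [[0,0,0,0,0,0,0],[0,0,0,0,0,0,0],[0,0,0,0,0,0,0],[0,0,0,0,0,0,0],[0,0,0,0,0,0,0]]

```text
time_s: 10.1
position: [570.2, -167.5, 32.7]
tcp_rot: [2.383, 2.047, -0.0]
contact_force: [-0.2, -0.3, 0.5]
width: 15.7
```

Request:
move_arm:
  increments:
    - [[0,0,0,-2,0,0,0],[0,0,0,-5,0,0,0],[0,0,0,-9,0,0,0],[0,0,0,-13,0,0,0],[0,0,0,-17,0,0,0],[0,0,0,-17,0,0,0],[0,0,0,-17,0,0,0]]

```text
time_s: 10.8
position: [570.3, -167.5, 203.2]
tcp_rot: [2.382, 2.047, 0.001]
contact_force: [0.3, 0.2, -1.6]
width: 15.6
```

```bash
python3 - <<'E'
from h import *
print(status.read_state()['width'],status.read_state()['contact_force']);go([643,50,215],1.626)
E
```

```text
15.609837595693579 [ 0.29949367  0.2246288  -1.6181367 ]
t 10.8 shift cm [22.59  3.92 -1.18] turn [ 0.001  0.001 -0.206]
```

Request:
move_arm:
  increments:
    - [[0,3,0.5,-0.2,0,0,-0.03],[0,7,1.2,-0.4,0,0,-0.06],[0,11,1.9,-0.6,0,0,-0.1],[0,15,2.6,-0.8,0,0,-0.14],[0,19,3.3,-1,0,0,-0.18],[0,22.6,3.9,-1.2,0,0,-0.206],[0,22.6,3.9,-1.2,0,0,-0.206],[0,22.6,3.9,-1.2,0,0,-0.206],[0,22.6,3.9,-1.2,0,0,-0.206]]

```text
time_s: 11.7
position: [642.1, 49.2, 213.2]
tcp_rot: [-2.159, -2.279, 0.004]
contact_force: [-0.1, 0.2, -1.3]
width: 15.7
```

```bash
python3 - <<'E'
from h import *
go([644,200,180],1.626)
d=snap('wrist','w5')
cv2.imwrite('pics/c6.png',cv2.resize(d['img'],(800,600),interpolation=cv2.INTER_CUBIC))
E
```

```text
t 11.7 shift cm [15.05  1.02  3.31] turn [-0.003  0.    -0.001]
```

View pics/c6.png

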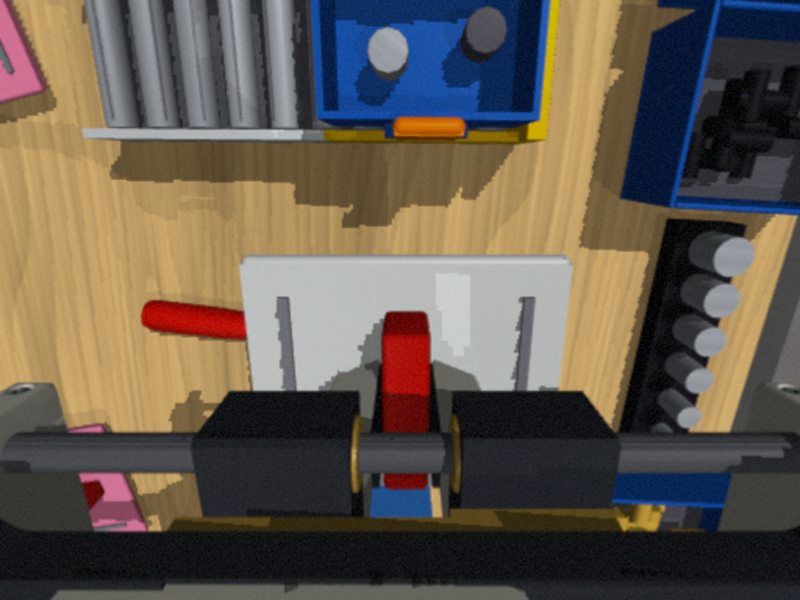

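The wrist view shows the lid held square, with far plate edge corners (242,258) and (570,258). The tote's near rim corners are (318,122) and (541,125), its clip is at (429,127), and the tote touches the yellow stop at (545,130).

```bash
python3 - <<'E'
from h import *
np.set_printoptions(precision=1,suppress=True)
f=lambda p,z: pix2w('w5',(np.array(p)+.5)*.64-.5,z)
T=f([(318,123),(541,126)],100);print('rim',T,T.mean(0))
d=T[1]-T[0];print(np.arctan2(d[1],d[0]),np.linalg.norm(d)); y=np.arctan2(d[1],d[0])
n=np.array([-np.sin(.055),np.cos(.055),0]);print('tote centre',T.mean(0)+48*n)
print('clip',f([(394,120),(465,122),(429,127)],113), 'tops', f([(394,136),(465,138)],105))
s=status.read_state();p=s['position']
L=f([(242,260),(570,260)],p[2]-9.7);print('lid edge',L,L.mean(0),'centre',L.mean(0)-50*n,'tcp',p,s['tcp_rot'])
d=L[1]-L[0];print(np.arctan2(d[1],d[0]),np.linalg.norm(d))
print(f([(331,112),(527,118)],100))
E
```

```text
rim [[588.7 148.6 100. ]
 [709.5 153.6 100. ]] [649.1 151.1 100. ]
0.04093941134477956 120.93068927273762
tote centre [646.4 199.  100. ]
clip [[630.2 151.4 113. ]
 [666.7 152.4 113. ]
 [648.4 149.  113. ]] tops [[630.3 144.  105. ]
 [668.4 145.  105. ]]
lid edge [[580.5  94.9 203.9]
 [698.4 101.4 203.9]] [639.5  98.1 203.9] centre [642.2  48.2 203.9] tcp [642.2  48.9 213.6] [-2.2 -2.3  0. ]
0.05466982456059449 118.05859616787168
[[595.7 154.5 100. ]
 [701.4 157.2 100. ]]
```

```bash
python3 - <<'E'
from h import *
go([645.5,200,165],1.624)
E
```

```text
t 11.75 shift cm [15.07  1.14  4.85] turn [-0.002  0.     0.   ]
```

Request:
move_arm:
  increments:
    - [[0,3,0.3,0,0,0,0],[0,7,0.7,0,0,0,0],[0,11,1,0,0,0,0],[0,14,1.1,1.5,0,0,0],[0,15.1,1.1,3,0,0,0],[0,15.1,1.1,4.8,0,0,0],[0,15.1,1.1,4.8,0,0,0],[0,15.1,1.1,4.8,0,0,0],[0,15.1,1.1,4.8,0,0,0]]

```text
time_s: 12.65
position: [646.2, 200.3, 167.8]
tcp_rot: [2.161, 2.279, 0.002]
contact_force: [0.3, -0.5, -1.0]
width: 15.7
```

```bash
python3 - <<'E'
from h import *
go([645.5,200,135],1.624); s=status.read_state(); print(s['contact_force'],s['position'])
d=snap('wrist','w6');e=snap('scene','scene3')['img'][120:270,270:420]
cv2.imwrite('pics/c7.png',np.hstack([cv2.resize(d['img'],(440,330),interpolation=cv2.INTER_CUBIC),cv2.resize(e,(330,330),interpolation=cv2.INTER_CUBIC)]))
E
```

```text
t 12.65 shift cm [-0.03 -0.08  3.28] turn [0.002 0.    0.   ]
[ 0.29726097 -0.4616812  -0.95109828] [646.21968492 200.32102128 167.76550293]
```

View pics/c7.png

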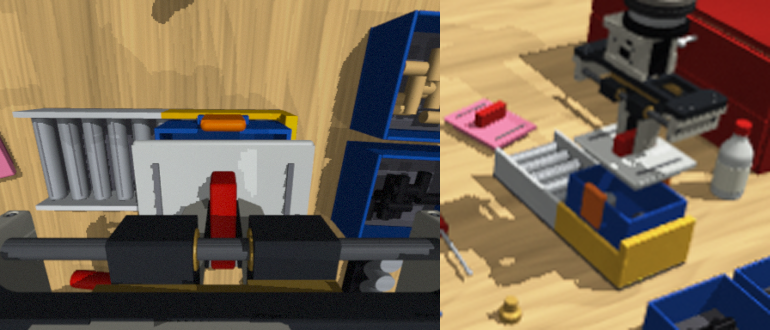

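The lid is centred over the tote: clip column 224 against lid centre 223. I'll descend slowly.

Request:
move_arm:
  increments:
    - [[0,0,-0.05,1,0,0,0],[0,0,-0.05,2,0,0,0],[0,0,-0.05,2.7,0,0,0],[0,0,-0.05,3.2,0,0,0],[0,0,-0.05,3.5,0,0,0],[0,0,-0.05,3.5,0,0,0]]

```text
time_s: 13.35
position: [644.8, 201.5, 131.0]
tcp_rot: [-2.159, -2.281, 0.001]
contact_force: [0.5, -0.1, -1.1]
width: 15.4
```

Request:
move_arm:
  increments:
    - [[0,0,0,0.2,0,0,0],[0,0,0,0.4,0,0,0],[0,0,0,0.6,0,0,0],[0,0,0,0.6,0,0,0]]

```text
time_s: 13.75
position: [645.8, 201.5, 127.7]
tcp_rot: [2.158, 2.28, 0.004]
contact_force: [-1.0, -1.0, 6.9]
width: 15.7
```

Request:
move_arm:
  increments:
    - [[0,-0.1,0,0.2,0,0,0],[0,-0.1,0,0.3,0,0,0],[0,-0.1,0,0.4,0,0,0],[0,-0.1,0,0.4,0,0,0]]

```text
time_s: 14.15
position: [646.9, 201.0, 125.0]
tcp_rot: [2.157, 2.279, 0.009]
contact_force: [-0.1, -0.3, 10.5]
width: 15.7
```

Request:
move_arm:
  increments:
    - [[0,0,0,0.1,0,0,0],[0,0,0,0.2,0,0,0],[0,0,0,0.3,0,0,0],[0,0,0,0.3,0,0,0]]

```text
time_s: 14.55
position: [644.5, 200.6, 117.9]
tcp_rot: [-2.159, -2.281, 0.002]
contact_force: [0.7, 0.3, -7.0]
width: 15.8
```

Request:
move_arm:
  increments:
    - [[0,0,0,0.1,0,0,0],[0,0,0,0.2,0,0,0],[0,0,0,0.3,0,0,0],[0,0,0,0.3,0,0,0],[0,0,0,0.3,0,0,0]]

```text
time_s: 15.05
position: [645.1, 200.4, 115.8]
tcp_rot: [2.159, 2.282, 0.0]
contact_force: [-0.1, -0.5, -1.0]
width: 15.6
```

Request:
move_arm:
  increments:
    - [[0,0,0,0.2,0,0,0],[0,0,0,0.4,0,0,0],[0,0,0,0.4,0,0,0],[0,0,0,0.4,0,0,0]]

```text
time_s: 15.45
position: [646.2, 200.5, 115.6]
tcp_rot: [2.157, 2.279, 0.006]
contact_force: [-4.4, -1.4, 15.1]
width: 15.3
```

Request:
move_arm:
  increments:
    - [[0,0,0,0.15,0,0,0],[0,0,0,0.3,0,0,0],[0,0,0,0.3,0,0,0],[0,0,0,0.3,0,0,0],[0,0,0,0.3,0,0,0]]

```text
time_s: 15.95
position: [646.3, 200.6, 115.6]
tcp_rot: [2.156, 2.279, 0.008]
contact_force: [-9.7, -2.7, 30.1]
width: 15.7
```

```bash
python3 - <<'E'
from h import *
d=snap('wrist','w7');e=snap('scene','scene4')['img'][140:260,300:420]
s=status.read_state(); print(s['time_s'],s['contact_force'],s['position'],s['width'])
cv2.imwrite('pics/c8.png',np.hstack([cv2.resize(d['img'],(450,400),interpolation=cv2.INTER_CUBIC)[:,:400],cv2.resize(e,(400,400),interpolation=cv2.INTER_CUBIC)]))
E
```

```text
16.05 [-9.75452891 -3.08605157 29.42920554] [646.31261876 200.58044227 115.55032233] 15.515215747384312
```

View pics/c8.png

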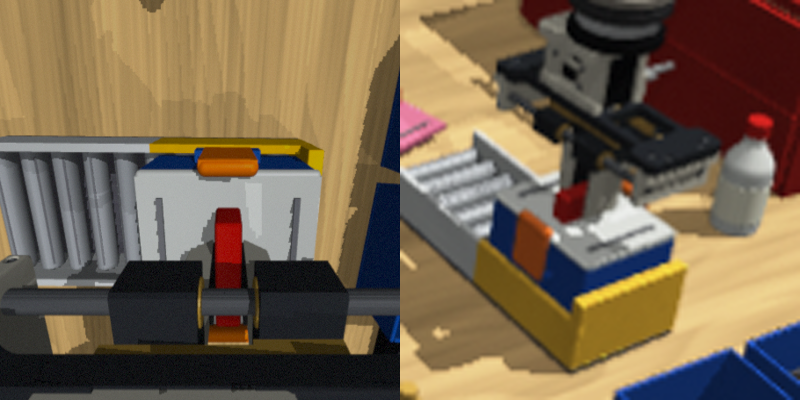

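The lid sits flat on the rim. The +y clip's nose overlaps its far edge at (228,162), the -y clip is at (535,245) in the scene half, and the tote is still at the stop. The push is steady at about 29 N, so I'm handing in.

```bash
python3 - <<'E'
from h import *
job.hand_in(); s=status.read_state(); print(s['time_s'],s['contact_force'],s['position'])
E
```

```text
the job is handed in; nothing more can be done
the job is handed in; nothing more can be done
```

The job is handed in at about 16 s: the tote is in the bay with the lid clipped on, and the hand is still pressing down with about 29 N.

- **Tote:** I pushed it along the rollers with closed fingers until the force rose to about 8 N at the end stop. At the end the hand was still pushing it about 10 N towards the stop.
- **Lid:** I took the white lid by its red grip, centred it over the tote and pressed straight down. The push climbed to about 10 N, then dropped suddenly as the clips snapped. The lid then seated within about 0.2 mm of the closed height I had worked out.
- **Last checks:** The final pictures show the lid flat on the rim and the tote at the stop. The +y clip's nose is clearly over the lid edge. I saw the -y clip less clearly, so I judge it closed from the force drop and the height. A state reading after hand-in was not available.
- **Disagreement:** My estimates of the tote's centre differed by about 2 mm in x, within the 4 mm play of the lid's plug. Nothing else failed, and I touched none of the bystanders.

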